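# Reload a disc filter and lock its bayonet cap

## Robot

A 6-joint arm with a two-finger parallel gripper is mounted at the origin on a cart in front of the work surface, level with it; the furniture and walls round the work are solid. World frame = base frame: x ahead of the robot, y to its left, z up, the work surface at z = 0. Lengths are in m, angles in rad, forces in N, time in s.
With the tool pointing down it reaches from about 0.375 to 0.925 m from the base axis. Payload 5.7 kg.
Tool frame: the origin (TCP) lies at the very end of the fingers, on their centre line; the grasp point (between the pads) lies 19 mm behind it; z points along the fingers, y is the line along which they close (so a half turn about z gives the same grasp; the last joint's range is limited). The gripper opens to 88 mm and grips with 3 to 60 N. Pads are 20 mm wide; open, the fingers measure 115 mm over their backs; the gripper's body (75 mm by 178 mm) begins 61 mm behind the grasp point.
Start: joints at [-1.452, 0.359, 1.51, -0, 1.272, -0.115], TCP at [0.139, -0.584, 0.223] pointing down, gripper open.
Joint ranges: [-2.97, 2.97], [-1.01, 2.36], [0.21, 2.38], [-0.96, 4.11], [0.2, 2.71], [-2.98, 2.98]. Speed limits (rad/s): [2.39, 2.39, 3.14, 3.14, 3.14, 3.14].

## Interface

Orientations are given as a rotation vector (axis times angle).
In Python, from cell import bot gives the robot as it stands.
- The arm moves only by the tool servo_tool, never from a script. Its argument "series" is a list of rows, each an object with "travel": the shift along the tool's x, y, z in cm, a list of three; "turn": the turn about the tool's z in rad; "fingers": the gripper's target within -1 to 1 (fully open at 1, half-way at 0, shut at -1). In form: [{"travel": [dx, dy, dz], "turn": turn, "fingers": fingers}, ...]. A call has exactly 10 rows; each row shifts and turns the commanded pose from where the row before left it, along the tool's axes as they then stand; what a row does not reach is not made up. A row lasts 1/12 s, in which the tool goes at most 41.7 mm and 7.16 degrees, less where a joint would pass 70% of its speed; a pose out of reach is approached as far as the arm can. A call with a gripper value outside its range is refused whole. The fingers move at their own pace and stop on an object; "squeeze" is the grip in N (left out, the last holds). Time passes only in rows, so rows that do not move let the fingers close, or fill a call up. It gives the time, the measured TCP pose, the force, the opening and the grip force at its end, in the units of the state.
- bot.get_state(): the state, without advancing time (a new reading comes with each control period).
- bot.camera(name): name is "scene" or "top"; returns (picture, depth): 400x640x3 uint8, red, green, blue; 400x640 float32, m along the optical axis (not along the pixel's ray), 0 where there is no reading.
- bot.calibration(name): a dict with "mtx" (3x3 intrinsics, pixels), "position" and "rotation" of the camera in the world. Camera axes: x right, y up, looking along -z (the intrinsics and any distortion apply to the point x, -y, -z); pixel columns grow to the right and rows downward; lengths in m; the calibration is good to about 2 mm. A picture is of the moment at which its call begins. calibration takes no time and is no camera call.
- bot.close_job(): hands the job in; it is judged then, once.
The state is a dict: "t": time; "joint_pos": joint angles; "joint_vel": joint speeds; "joint_efforts": joint torques, N m; "ee_pos": TCP position; "ee_rot": TCP orientation; "ft_force": force on the tool from outside, world axes, zero at the start; "wrist_torque": the same for the moment, N m; "grip_width": finger opening in m; "grasp_force": force on a finger pad.
Only numpy, scipy, OpenCV 4.12 (cv2) and the standard library are available. Lean on these libraries where they do the work, as an engineer would, in place of code of your own. Each camera call takes 0.05 s, during which the arm holds its last target. There are 200 camera calls.

## Task

Service the disc filter on the bench: drop both loose bronze filter rings flat into its open barrel, one on top of the other. Then close it with its cap: enter the cap's two pins in the slots of the rim, push the cap down against the spring, turn it clockwise (seen from above) about a quarter turn to the end of the slots and let it rise so that both pins sit up in the end notches. Leave the bearing, spanner, tape measure and drill chuck where they lie, and let go of everything.

Things in the scene. Friction and masses are not known exactly. Their poses are not given: they have to be found in the camera images.
- housing: Filter housing, fixed to the bench: dark steel foot 116 x 116 x 10 mm with four bolts; grey cast base with two bronze-nutted pipe stubs along its +y and -y (tips 94 mm from the axis, top 49 mm over the bench); upright aluminium barrel, bore 63 mm, outside 75 mm, open at the top, rim 150 mm over the bench. Origin: on the barrel's axis at bench height, z up.
- barrel_mouth (a point): Centre of the barrel's open mouth, on the axis at the height of the rim (150 mm over the bench); axes as the housing. Inside, a flat spring-loaded follower carries the rings.
- slot_entry (a point): Mouth of one of the two like J-shaped slots through the barrel wall, in the rim at the housing's own +x (the other at -x), 14 mm wide. Each goes down to a track that runs clockwise (seen from above) to an end wall: track floor 119 mm, track roof (underside of the lip) 132 mm over the bench. At its end a notch 12 mm wide rises 6 mm from the roof, to 138 mm.
- lock_line (a point): On the barrel's axis, 135 mm over the bench, z up. Its x axis (either way) points at the middles of the two end notches, 80 degrees (1.396 rad) clockwise of the entries: the cap's x axis (its pins and grip) lies along it when locked. A locked pin has 2 mm of play to either side.
- follower (a joint): How far the follower is pressed down, m: 0 at rest (its top 76 mm over the bench, 74 mm below the rim), at most 0.036. The spring pushes up with 6 N at 0 and 300 N/m more: two rings alone do not press it down. With rings and locked cap about 0.020 (12 N), with the pins on the track floor 0.031 (15 N). Cap and rings together weigh about 5 N.
- ring_a: One of two identical bronze filter rings, flat on the bench: outside 60 mm, bore 34 mm, 28 mm high, edges chamfered 2 mm, 0.11 kg, oiled. Origin: centre of its underside, z up. 1.5 mm of play all round in the barrel. Held only by the upper 13 mm or so of its outside, it can enter the barrel before the fingertips meet the rim; let go, it drops. Either may go in first.
- ring_b: The other filter ring, identical to ring_a; origin likewise.
- cap: Bayonet cap, standing on the bench, about 0.24 kg: aluminium plug of 60 mm diameter, 40 mm high, foot chamfered 3 mm, with a black oblong grip on top. Origin: centre of the underside, z up; a half turn makes no difference. Underside over the bench: pins meet the rim at 132 mm (plug just touching two rings), pass under the lip at 106 or lower, track floor 101, locked 112 mm.
- cap_pins (a point): Centre of the cap on the line of its two round steel pins: 22 mm over its underside, 8 mm thick, along the cap's +x and -x, 82 mm from tip to tip.
- cap_grip (a point): Middle of the cap's grip, 57 mm over its underside: 30 mm wide (cap's y), 56 mm long (cap's x, in line with the pins), from 40 to 74 mm over the underside. Locked, the plug's shoulder (40 mm) is 2 mm above the rim; pushed down, it is up to 9 mm below the rim, so keep the fingertips 12 mm or more over the shoulder to clear the rim.
- bearing: Bystander: ball bearing lying flat, 62 mm across, 16 mm high (not a filter ring). Origin: centre of its underside.
- spanner: Bystander: flat combination spanner 161 mm long, 26 mm wide, 6 mm high, lying along its own y. Origin: centre of its underside.
- tape_measure: Bystander: tape measure 62 x 94 mm, 37 mm high. Origin: centre of its underside.
- drill_chuck: Bystander: grey drill chuck standing on its face, 44 mm across, 58 mm high. Origin: centre of its underside.
Things that resemble listed ones, but are neither listed nor needed, are in the scene too. Leave any green look-alike of the ring_b alone.

How it is judged:
On the way, in this order (a step that is already met when the one before it is completed fails the run):
1. both filter rings lie flat in the barrel, one on the other, on the follower (horizontal distance between each of ring_a, ring_b and barrel_mouth below 0.004 m and z of ring_a in the frame of housing between 0.07 and 0.107 m and angle between each of ring_a, ring_b's own z axis and vertical below 0.1 rad and z of ring_b in the frame of housing between 0.07 and 0.107 m), for 0.2 s.
2. the cap is pushed down in the barrel until its pins are below the lip of the slots (z of cap in the frame of housing below 0.108 m and horizontal distance between each of cap, ring_a, ring_b and barrel_mouth below 0.004 m and z of ring_a in the frame of housing between 0.038 and 0.094 m and angle between each of ring_a, ring_b's own z axis and vertical below 0.1 rad and z of ring_b in the frame of housing between 0.038 and 0.094 m), for 0.05 s.
At the end, for the whole second after the job is handed in: Both rings are stacked in the barrel (4 mm) on the pressed follower (14 to 26 mm); the cap is upright (0.11 rad), on the axis (4 mm), its underside 108.5 to 115 mm over the bench and its pins along the end notches (0.13 rad): locked, released and at rest (horizontal distance between each of cap, ring_a, ring_b and barrel_mouth below 0.004 m and z of cap in the frame of housing between 0.1085 and 0.115 m and angle between cap's own z axis and vertical below 0.11 rad and angle between the x axis of cap and the x axis of lock_line, either way round below 0.13 rad and z of ring_a in the frame of housing between 0.048 and 0.092 m and angle between each of ring_a, ring_b's own z axis and vertical below 0.1 rad and z of ring_b in the frame of housing between 0.048 and 0.092 m and value of joint follower between 0.014 and 0.026 m and linear speed of cap below 0.01 m/s and angular speed of cap below 0.1 rad/s); the robot touches nothing.
It fails at once if the bearing is moved by more than 3 cm (distance of bearing from where it was at the start of the episode above 0.03 m).
It fails at once if the spanner is moved by more than 3 cm (distance of spanner from where it was at the start of the episode above 0.03 m).
It fails at once if the tape measure is moved by more than 3 cm (distance of tape_measure from where it was at the start of the episode above 0.03 m).
It fails at once if the drill chuck is moved by more than 3 cm (distance of drill_chuck from where it was at the start of the episode above 0.03 m).
It also fails if it takes over 72 s, if anything falls off the work surface, if the arm or the gripper's body presses on something with over 40 N, if the wrist force passes 120 N, or if a joint passes its speed limit or range.

## Working session

There is one attempt and no reset: what is moved stays moved. The work goes in short steps, Python scripts to look and compute and a tool call to move; the robot and the scene stay as the last step left them, time stands still between calls to the robot, and variables do not carry over. Pictures are saved under pics/ and viewed, at most 10 in all, crops included, and the job is handed in when it is done.

Besides the shell and the picture viewer there is one more tool, called after "Emit:" by a JSON object that holds its "fn" and its "kwargs", one argument or row to a line. servo_tool: Moves the arm, as the interface text tells. Its arguments: {"type":"object","properties":{"series":{"type":"array","items":{"type":"object","properties":{"travel":{"type":"array","items":{"type":"number"}},"turn":{"type":"number"},"fingers":{"type":"number"}}}},"squeeze":{"type":"number"}},"required":["series"]}

```bash
mkdir -p pics; python3 - <<'E'
from cell import bot
import cv2,numpy as np
for n in("top","scene"):
    p,d=bot.camera(n); np.savez(f"pics/{n}0.npz",p=p,d=d)
    cv2.imwrite(f"pics/{n}0.png",p[:,:,::-1])
    c=bot.calibration(n);print(n,c)
s=bot.get_state();print(s['t'],s['ee_pos'],s['ee_rot'],s['ft_force'],s['grip_width'])
E
```

```text
top {'mtx': array([[389.15601741,   0.        , 326.53522743],
       [  0.        , 389.15601741, 192.81812713],
       [  0.        ,   0.        ,   1.        ]]), 'position': array([ 0.48071294, -0.17989025,  1.07753449]), 'rotation': array([ 0.05406722, -0.05513721, -1.58258761])}
scene {'mtx': array([[476.0011648 ,   0.        , 319.77718361],
       [  0.        , 476.0011648 , 197.93744249],
       [  0.        ,   0.        ,   1.        ]]), 'position': array([ 0.10385851, -1.05644573,  0.79003517]), 'rotation': array([ 0.93901744, -0.23203342, -0.47873745])}
0.1 [ 0.13894616 -0.58308222  0.22192864] [-3.11858694e+00 -3.66304611e-01  3.13029993e-07] [-0.52246773 -0.18029776 -0.00961059] 0.08776146835832346
```

View pics/top0.png

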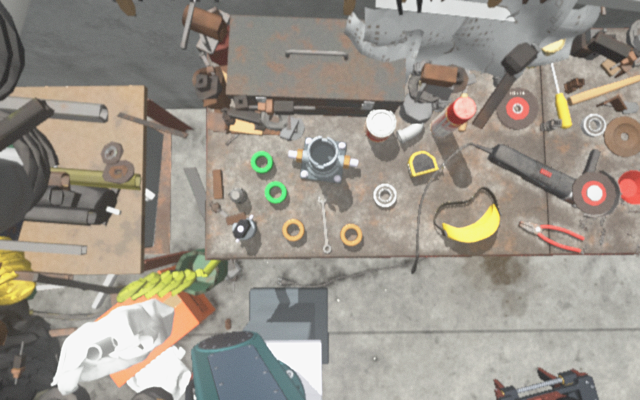

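View pics/scene0.png

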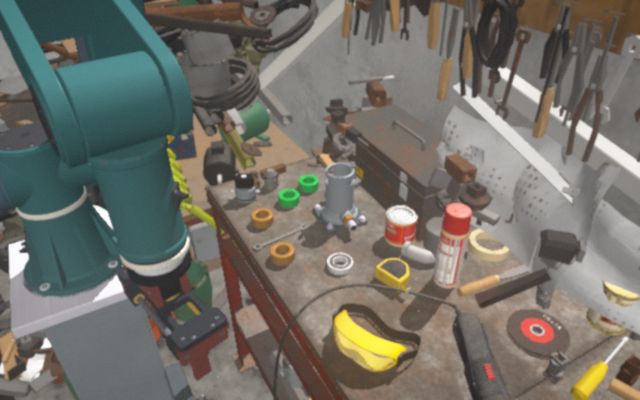

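The top view shows the barrel at (322,152), bronze rings at (293,230) and (351,235), cap at (243,230) and spanner at (325,225) between the rings. The chuck is at (237,195), the bearing at (385,195), and the green look-alikes at (261,162) and (275,192).

```bash
cat > h.py <<'E'
import numpy as np,cv2
from scipy.spatial.transform import Rotation as R
from cell import bot
def load(n,k=0):
    f=np.load(f"pics/{n}{k}.npz");return f['p'],f['d']
def snap(n,k):
    p,d=bot.camera(n);np.savez(f"pics/{n}{k}.npz",p=p,d=d);return p,d
def ray(n,uv):
    c=bot.calibration(n);K=c['mtx'];uv=np.atleast_2d(uv).astype(float)
    v=np.c_[(uv[:,0]-K[0,2])/K[0,0],-(uv[:,1]-K[1,2])/K[1,1],-np.ones(len(uv))]
    return np.array(c['position']),v@R.from_rotvec(c['rotation']).as_matrix().T
def plane(n,uv,z):
    o,v=ray(n,uv);return o+v*((z-o[2])/v[:,2])[:,None]
def cloud(n,d):
    h,w=d.shape;u,v=np.meshgrid(np.arange(w),np.arange(h))
    o,r=ray(n,np.c_[u.ravel(),v.ravel()]);P=o+r*d.reshape(-1,1);P[d.ravel()==0]=np.nan
    return P.reshape(h,w,3)
def proj(n,P):
    c=bot.calibration(n);K=c['mtx'];q=(np.atleast_2d(P)-c['position'])@R.from_rotvec(c['rotation']).as_matrix()
    return np.c_[K[0,2]+K[0,0]*q[:,0]/-q[:,2],K[1,2]+K[1,1]*q[:,1]/q[:,2]]
E
python3 - <<'E'
from h import *
ims=[]
for n in("top","scene"):
    p,d=load(n);P=cloud(n,d)
    hsv=cv2.cvtColor(p,cv2.COLOR_RGB2HSV)
    m=((hsv[:,:,0]>8)&(hsv[:,:,0]<24)&(hsv[:,:,1]>110)&(hsv[:,:,2]>90)).astype(np.uint8)
    nl,l,st,ce=cv2.connectedComponentsWithStats(m)
    for i in range(1,nl):
        if st[i,4]>40:
            x=P[l==i];c=np.nanmedian(x,0)
            if -.5<c[1]<.2 and .2<c[0]<.9:
                print(n,ce[i].round(1),st[i,4],c.round(3),np.nanpercentile(x[:,2],[5,95]).round(3))
                if c[2]<.04 and st[i,4]>150:
                    hull=cv2.convexHull(np.argwhere(l==i)[:,::-1].astype(np.float32))
                    e=cv2.fitEllipse(hull);print("  ell",e,plane(n,e[0],.027).round(4))
    # high points
    for nm,a,b in(("rim",.143,.158),("cap",.066,.08)):
        k=(P[:,:,2]>a)&(P[:,:,2]<b)&(P[:,:,0]>.35)&(P[:,:,0]<.62)&(P[:,:,1]<.1)&(P[:,:,1]>-.6)
        nl,l,st,ce=cv2.connectedComponentsWithStats(k.astype(np.uint8))
        for i in range(1,nl):
            if st[i,4]>25:
                x=P[l==i];print(n,nm,ce[i].round(1),st[i,4],x.mean(0).round(4),x.min(0).round(4),x.max(0).round(4))
p,_=load("top");a=cv2.resize(p[125:260,205:365],None,fx=5,fy=4.4,interpolation=cv2.INTER_CUBIC)
a=cv2.resize(p[125:250,210:370],None,fx=4.6,fy=4.6,interpolation=cv2.INTER_CUBIC)
cv2.imwrite("pics/c1.png",a[:,:,::-1])
p,_=load("scene");a=cv2.resize(p[145:245,220:380],None,fx=5,fy=5,interpolation=cv2.INTER_CUBIC)
cv2.imwrite("pics/c2.png",a[:,:,::-1])
E
```

```text
top [293.2 230.4] 188 [ 0.453 -0.09   0.027] [0.023 0.03 ]
  ell ((293.17144775390625, 229.98678588867188), (19.951576232910156, 21.461626052856445), 61.668426513671875) [[ 0.4547 -0.0901  0.027 ]]
top [351.4 235.5] 187 [ 0.436 -0.248  0.027] [0.023 0.03 ]
  ell ((350.9829406738281, 235.0131072998047), (20.11569595336914, 21.019485473632812), 72.74614715576172) [[ 0.4393 -0.2453  0.027 ]]
top cap [240.5 228.2] 222 [0.4621 0.0414 0.0724] [0.437  0.0207 0.0663] [0.4857 0.064  0.0779]
scene [394.8  12.2] 185 [ 0.878 -0.056  0.481] [0.447 0.504]
scene [434.4  18.7] 154 [ 0.878 -0.204  0.498] [0.463 0.521]
scene [359.4 172. ] 66 [ 0.778 -0.074  0.046] [0.03  0.058]
scene [261.7 217.6] 371 [ 0.453 -0.103  0.022] [0.005 0.03 ]
  ell ((261.7224426269531, 217.6405487060547), (20.564104080200195, 23.007112503051758), 77.23979949951172) [[ 0.4489 -0.1078  0.027 ]]
scene [347.  218.6] 43 [ 0.629 -0.242  0.043] [0.031 0.048]
scene [281.7 253.2] 466 [ 0.438 -0.257  0.023] [0.004 0.029]
  ell ((281.834228515625, 253.1651611328125), (23.7429256439209, 25.12720489501953), 73.9253158569336) [[ 0.4342 -0.2609  0.027 ]]
scene [391.3 275.2] 485 [ 0.609 -0.449  0.025] [0.001 0.038]
  ell ((394.1017761230469, 273.8918762207031), (31.814443588256836, 39.93558120727539), 124.50568389892578) [[ 0.6238 -0.4523  0.027 ]]
scene rim [329.8 174.7] 43 [ 0.6143 -0.1807  0.1474] [ 0.6088 -0.202   0.1435] [ 0.6199 -0.1509  0.1511]
scene cap [243.1 176.6] 131 [0.4594 0.0368 0.0724] [0.4362 0.0169 0.0664] [0.4838 0.0614 0.0772]
scene cap [329.9 199.5] 44 [ 0.613  -0.1834  0.073 ] [ 0.6082 -0.2009  0.0661] [ 0.6199 -0.1594  0.0798]
```

View pics/c1.png

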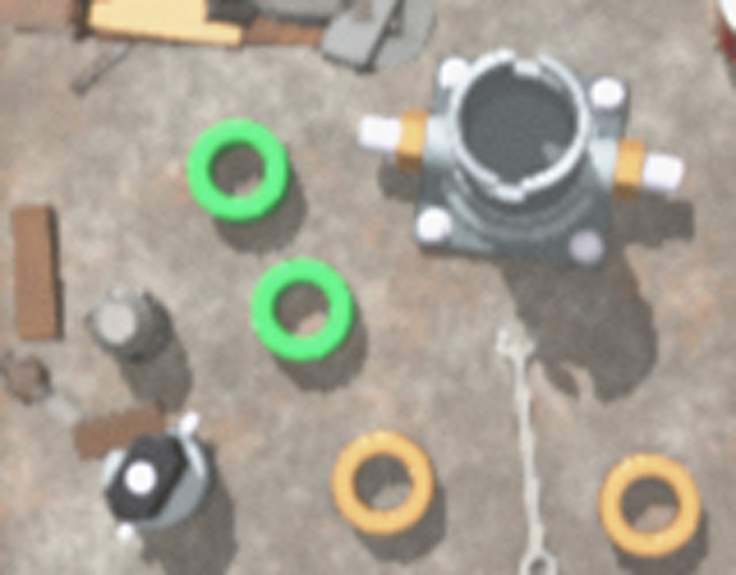

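View pics/c2.png

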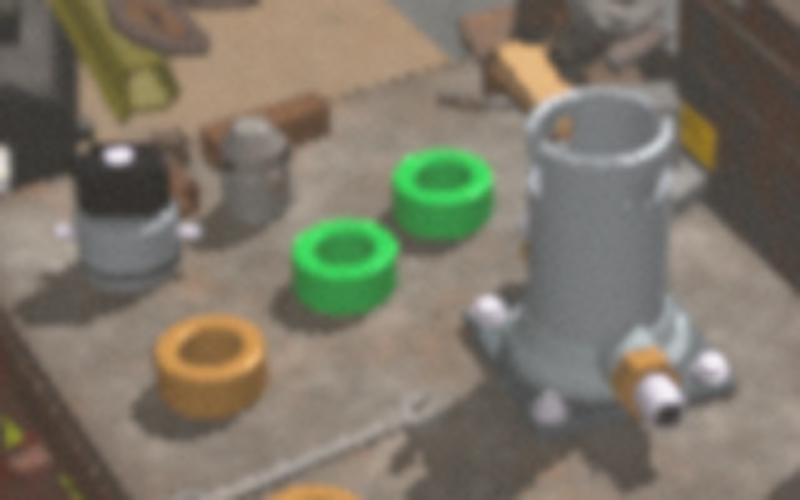

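The crops show cap pins at full-image (251,217) and (237,241), and rim slots near (324,139) and (322,165). Next I'll fit the rim, pins and slots more closely.

```bash
python3 - <<'E'
from h import *
p,d=load("top");P=cloud("top",d);g=cv2.cvtColor(p,cv2.COLOR_RGB2GRAY)
print("bench",np.nanmedian(P[200:215,300:315,2]),np.nanmedian(P[180:190,340:360,2]))
s=np.s_[132:178,300:346]
q=P[s].reshape(-1,3);
print("top z hist",np.histogram(q[:,2][np.isfinite(q[:,2])],bins=np.arange(0,.17,.01))[0])
k=(P[:,:,2]>.138)&(P[:,:,2]<.16);k[:132]=0;k[178:]=0;k[:,:300]=0;k[:,346:]=0
def cfit(X):
    A=np.c_[2*X,np.ones(len(X))];c=np.linalg.lstsq(A,(X**2).sum(1),rcond=None)[0];return c[:2],np.sqrt(c[2]+c[:2]@c[:2])
x=P[k];print(k.sum());print(cfit(x[:,:2]))
# rim plane: bright rim pixels by radial profile around (323,152)
gr=cv2.GaussianBlur(cv2.resize(g,None,fx=4,fy=4,interpolation=cv2.INTER_CUBIC),(5,5),0).astype(float)
ct=np.array([322.9,152.2])
for it in range(3):
    pk=[];wid=[]
    for a in np.deg2rad(np.arange(0,360,5)):
        r=np.arange(10.5,17,.1);u=ct[0]+r*np.cos(a);v=ct[1]+r*np.sin(a)
        pr=cv2.remap(gr.astype(np.float32),(4*u+1.5).astype(np.float32)[None],(4*v+1.5).astype(np.float32)[None],1)[0]
        i=pr.argmax();pk.append([u[i],v[i],r[i],pr[i]])
    pk=np.array(pk)
    W=plane("top",pk[:,:2],.15)[:,:2];c,r=cfit(W)
    res=np.abs(np.hypot(*(W-c).T)-r);c,r=cfit(W[res<.003]);ct=proj("top",[*c,.15])[0]
print("rim",c,r,(res<.003).sum(),ct)
for a,row in zip(range(0,360,5),pk): print(a,round(row[2],1),int(row[3]),end='; ')
b=(p.min(2)>200).astype(np.uint8);nl,l,st,ce=cv2.connectedComponentsWithStats(b)
print()
for i in range(1,nl):
    if 205<ce[i][0]<370 and 125<ce[i][1]<260: print(ce[i].round(2),st[i,4],[plane("top",ce[i],z)[0].round(4) for z in(.022,.035,.074)])
# toolbox
kk=(P[:,:,0]>.66)&(P[:,:,0]<.8)&(P[:,:,1]>-.35)&(P[:,:,1]<0)&(P[:,:,2]>.06)
print("obst minx",P[kk][:,0].min(),P[kk].max(0))
p,d=load("scene");P=cloud("scene",d)
b=(p.min(2)>190).astype(np.uint8);nl,l,st,ce=cv2.connectedComponentsWithStats(b)
for i in range(1,nl):
    if 225<ce[i][0]<370 and 165<ce[i][1]<240: print("s",ce[i].round(2),st[i,4],[plane("scene",ce[i],z)[0].round(4) for z in(.022,.035,.074)])
E
```

```text
bench -0.0012368737961698795 -0.0013339426491354445
top z hist [342 222  92 121 174  21  22 386  34  37  35  67  28  29 159  52]
217
(array([ 0.64706065, -0.17168085]), np.float64(0.03448784126784175))
rim [ 0.6471446  -0.17112109] 0.0348600639505525 59 [321.93410872 150.62138122]
0 14.5 232; 5 14.5 232; 10 14.6 223; 15 14.4 218; 20 14.3 230; 25 14.3 229; 30 14.2 236; 35 14.2 241; 40 14.1 244; 45 14.1 244; 50 14.2 244; 55 14.2 241; 60 14.0 244; 65 14.1 244; 70 13.9 241; 75 14.2 231; 80 14.0 241; 85 14.6 211; 90 16.0 229; 95 15.9 228; 100 15.9 227; 105 15.7 215; 110 14.2 197; 115 14.0 212; 120 13.9 214; 125 14.1 209; 130 14.1 207; 135 14.0 210; 140 14.0 212; 145 14.1 214; 150 14.2 216; 155 14.2 217; 160 16.3 222; 165 16.9 233; 170 16.9 236; 175 16.9 230; 180 14.4 216; 185 14.4 212; 190 14.1 212; 195 14.0 224; 200 14.2 230; 205 14.2 228; 210 16.9 241; 215 16.6 248; 220 16.7 247; 225 16.9 243; 230 14.3 239; 235 14.3 242; 240 14.4 242; 245 14.4 247; 250 14.3 234; 255 14.5 239; 260 14.4 244; 265 14.3 220; 270 11.8 211; 275 11.8 226; 280 11.6 229; 285 11.7 230; 290 11.6 225; 295 14.6 222; 
[... 3145 characters left out ...]
ay([0.7265, 0.0194, 0.035 ]), array([ 0.6944, -0.0362,  0.074 ])]
s [350.5 174. ] 6 [array([ 0.7695, -0.0384,  0.022 ]), array([ 0.7582, -0.0557,  0.035 ]), array([ 0.7244, -0.1074,  0.074 ])]
s [243.5 175.5] 8 [array([0.4877, 0.1185, 0.022 ]), array([0.4812, 0.0987, 0.035 ]), array([0.4617, 0.039 , 0.074 ])]
s [317.64 205.64] 11 [array([ 0.6054, -0.1296,  0.022 ]), array([ 0.5969, -0.1452,  0.035 ]), array([ 0.5715, -0.1923,  0.074 ])]
s [362.2  217.27] 15 [array([ 0.6816, -0.2349,  0.022 ]), array([ 0.6718, -0.2488,  0.035 ]), array([ 0.6425, -0.2905,  0.074 ])]
s [352.23 222.36] 22 [array([ 0.6472, -0.24  ,  0.022 ]), array([ 0.638 , -0.2538,  0.035 ]), array([ 0.6104, -0.2952,  0.074 ])]
```

```bash
cat >> h.py <<'E'
def pose():
    s=bot.get_state();M=R.from_rotvec(s['ee_rot']).as_matrix();return s,M,np.arctan2(M[1,0],M[0,0])
def plan(tgt,psi=None,n=10):
    "rows (cm in tool axes, turn) to reach tgt and tool-x yaw psi(deg) in n equal rows"
    s,M,y=pose();p=np.array(s['ee_pos']);D=np.array(tgt)-p
    t=0 if psi is None else (y-np.deg2rad(psi)+np.pi)%(2*np.pi)-np.pi
    print("t",round(s['t'],2),"at",p.round(4),"yaw",np.rad2deg(y).round(2),"tilt",np.rad2deg(np.arccos(-M[2,2])).round(2),"F",np.round(s['ft_force'],1),"w",round(s['grip_width'],4),"g",round(s['grasp_force'],1))
    for i in range(n):
        print((R.from_rotvec([0,0,-t*i/n]).as_matrix()@(M.T@D)*100/n).round(2).tolist(),round(t/n,4))
E
python3 -c "
from h import *
plan([.4393,-.2453,.1],81.4,12)"
```

```text
t 0.1 at [ 0.1389 -0.5831  0.2219] yaw 13.4 tilt 0.09 F [-0.5 -0.2 -0. ] w 0.0878 g 0.0
[3.09, -2.16, 1.02] -0.0989
[3.28, -1.84, 1.02] -0.0989
[3.45, -1.51, 1.02] -0.0989
[3.58, -1.16, 1.02] -0.0989
[3.68, -0.8, 1.02] -0.0989
[3.74, -0.43, 1.02] -0.0989
[3.77, -0.06, 1.02] -0.0989
[3.75, 0.31, 1.02] -0.0989
[3.7, 0.68, 1.02] -0.0989
[3.62, 1.04, 1.02] -0.0989
[3.5, 1.39, 1.02] -0.0989
[3.34, 1.73, 1.02] -0.0989
```

Emit:
{"fn": "servo_tool", "kwargs": {
  "series": [
    {"travel": [3.1,-2.15,1.0],"turn": -0.1,"fingers": 1},
    {"travel": [3.3,-1.85,1.0],"turn": -0.1,"fingers": 1},
    {"travel": [3.45,-1.5,1.0],"turn": -0.1,"fingers": 1},
    {"travel": [3.6,-1.15,1.0],"turn": -0.1,"fingers": 1},
    {"travel": [3.7,-0.8,1.0],"turn": -0.1,"fingers": 1},
    {"travel": [3.75,-0.4,1.0],"turn": -0.1,"fingers": 1},
    {"travel": [3.75,-0.05,1.0],"turn": -0.1,"fingers": 1},
    {"travel": [3.75,0.3,1.0],"turn": -0.1,"fingers": 1},
    {"travel": [3.7,0.7,1.0],"turn": -0.1,"fingers": 1},
    {"travel": [3.6,1.05,1.0],"turn": -0.1,"fingers": 1}
  ],
  "squeeze": 15
}}

```text
t: 0.93
ee_pos: [0.3897, -0.2999, 0.1221]
ee_rot: [-2.558, -1.823, -0.0]
ft_force: [0.7, -1.0, 0.1]
grip_width: 0.088
grasp_force: 0.0
```

```bash
python3 -c "
from h import *
plan([.4393,-.2453,.015],81.4,8)"
```

```text
t 0.93 at [ 0.3897 -0.2999  0.1221] yaw 70.96 tilt 0.02 F [ 0.7 -1.   0.1] w 0.088 g 0.0
[0.85, 0.36, 1.34] -0.0228
[0.84, 0.38, 1.34] -0.0228
[0.83, 0.4, 1.34] -0.0228
[0.82, 0.42, 1.34] -0.0228
[0.81, 0.44, 1.34] -0.0228
[0.8, 0.46, 1.34] -0.0228
[0.79, 0.48, 1.34] -0.0228
[0.78, 0.49, 1.34] -0.0228
```

Emit:
{"fn": "servo_tool", "kwargs": {
  "series": [
    {"travel": [1.69,0.74,0.2],"turn": -0.0456,"fingers": 1},
    {"travel": [1.66,0.82,0.2],"turn": -0.0456,"fingers": 1},
    {"travel": [1.62,0.9,0.2],"turn": -0.0456,"fingers": 1},
    {"travel": [1.58,0.98,0.2],"turn": -0.0456,"fingers": 1},
    {"travel": [0,0,2.5],"turn": 0,"fingers": 1},
    {"travel": [0,0,2.5],"turn": 0,"fingers": 1},
    {"travel": [0,0,2.5],"turn": 0,"fingers": 1},
    {"travel": [0,0,2.4],"turn": 0,"fingers": 1},
    {"travel": [0,0,0],"turn": 0,"fingers": 1},
    {"travel": [0,0,0],"turn": 0,"fingers": -1}
  ]
}}

```text
t: 1.77
ee_pos: [0.4384, -0.2466, 0.0147]
ee_rot: [-2.383, -2.041, 0.001]
ft_force: [0.1, -0.1, 0.1]
grip_width: 0.0841
grasp_force: 0.0
```

Emit:
{"fn": "servo_tool", "kwargs": {
  "series": [
    {"travel": [0,0,0],"turn": 0,"fingers": -1},
    {"travel": [0,0,0],"turn": 0,"fingers": -1},
    {"travel": [0,0,0],"turn": 0,"fingers": -1},
    {"travel": [0,0,0],"turn": 0,"fingers": -1},
    {"travel": [0,0,0],"turn": 0,"fingers": -1},
    {"travel": [0,0,0],"turn": 0,"fingers": 1},
    {"travel": [0,0,0],"turn": 0,"fingers": 1},
    {"travel": [0,0,0],"turn": 0,"fingers": 1},
    {"travel": [0,0,0],"turn": 0,"fingers": 1},
    {"travel": [0,0,0],"turn": 0,"fingers": 1}
  ]
}}

```text
t: 2.6
ee_pos: [0.4394, -0.2474, 0.0156]
ee_rot: [-2.386, -2.043, -0.0]
ft_force: [0.6, -0.3, -0.0]
grip_width: 0.087
grasp_force: 0.0
```

```bash
python3 -c "
from h import *
plan([.4393,-.2453,.015],-8.6,13)"
```

```text
t 2.6 at [ 0.4394 -0.2474  0.0156] yaw 81.14 tilt 0.02 F [ 0.6 -0.3 -0. ] w 0.087 g 0.0
[0.02, -0.0, 0.0] 0.1205
[0.02, -0.01, 0.0] 0.1205
[0.01, -0.01, 0.0] 0.1205
[0.01, -0.01, 0.0] 0.1205
[0.01, -0.01, 0.0] 0.1205
[0.01, -0.01, 0.0] 0.1205
[0.01, -0.01, 0.0] 0.1205
[0.01, -0.01, 0.0] 0.1205
[0.01, -0.01, 0.0] 0.1205
[0.0, -0.02, 0.0] 0.1205
[0.0, -0.02, 0.0] 0.1205
[0.0, -0.02, 0.0] 0.1205
[-0.0, -0.02, 0.0] 0.1205
```

Emit:
{"fn": "servo_tool", "kwargs": {
  "series": [
    {"travel": [0.1,-0.05,0],"turn": 0.12,"fingers": 1},
    {"travel": [0.1,-0.05,0],"turn": 0.12,"fingers": 1},
    {"travel": [0,0,0],"turn": 0.12,"fingers": 1},
    {"travel": [0,0,0],"turn": 0.12,"fingers": 1},
    {"travel": [0,0,0],"turn": 0.12,"fingers": 1},
    {"travel": [0,0,0],"turn": 0.12,"fingers": 1},
    {"travel": [0,0,0],"turn": 0.12,"fingers": 1},
    {"travel": [0,0,0],"turn": 0.12,"fingers": 1},
    {"travel": [0,0,0],"turn": 0.12,"fingers": 1},
    {"travel": [0,0,0],"turn": 0.12,"fingers": 1}
  ]
}}

```text
t: 3.43
ee_pos: [0.4389, -0.2452, 0.0155]
ee_rot: [-3.124, -0.33, 0.0]
ft_force: [-0.1, -0.3, 0.2]
grip_width: 0.0879
grasp_force: 0.0
```

Emit:
{"fn": "servo_tool", "kwargs": {
  "series": [
    {"travel": [0,0,0],"turn": 0.12,"fingers": 1},
    {"travel": [0,0,0],"turn": 0.12,"fingers": 1},
    {"travel": [0,0,0],"turn": 0.12,"fingers": 1},
    {"travel": [0,0,0],"turn": 0,"fingers": 1},
    {"travel": [0,0,0],"turn": 0,"fingers": -1},
    {"travel": [0,0,0],"turn": 0,"fingers": -1},
    {"travel": [0,0,0],"turn": 0,"fingers": -1},
    {"travel": [0,0,0],"turn": 0,"fingers": -1},
    {"travel": [0,0,0],"turn": 0,"fingers": -1},
    {"travel": [0,0,0],"turn": 0,"fingers": -1}
  ]
}}

```text
t: 4.27
ee_pos: [0.4389, -0.2453, 0.0156]
ee_rot: [-3.133, 0.225, 0.0]
ft_force: [-0.3, 0.3, -0.7]
grip_width: 0.0596
grasp_force: 15.0
```

```bash
python3 -c "
from h import *
p,d=snap('top',1);cv2.imwrite('pics/t1.png',cv2.resize(p[125:260,210:370],None,fx=4,fy=4,interpolation=2)[:,:,::-1])
plan([.6471,-.1714,.2],-8.6,10)"
```

```text
t 4.32 at [ 0.4389 -0.2453  0.0156] yaw -8.21 tilt 0.01 F [-0.3  0.6  0.1] w 0.0597 g 15.0
[1.95, -1.03, -1.84] 0.0007
[1.95, -1.03, -1.84] 0.0007
[1.95, -1.03, -1.84] 0.0007
[1.95, -1.03, -1.84] 0.0007
[1.95, -1.03, -1.84] 0.0007
[1.95, -1.04, -1.84] 0.0007
[1.95, -1.04, -1.84] 0.0007
[1.95, -1.04, -1.84] 0.0007
[1.95, -1.04, -1.84] 0.0007
[1.95, -1.04, -1.84] 0.0007
```

View pics/t1.png

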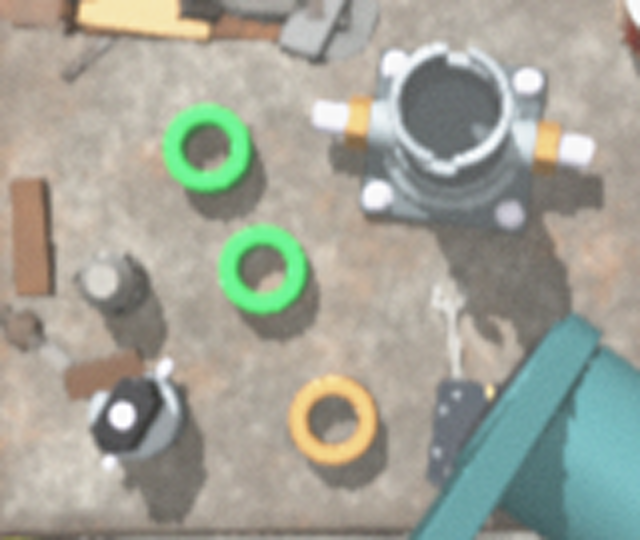

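The view shows the gripper holding ring 1, with the other ring at (293,230) and the barrel and cap undisturbed. The TCP agrees with the camera to 0.5 mm.

Emit:
{"fn": "servo_tool", "kwargs": {
  "series": [
    {"travel": [0,0,-2.5],"turn": 0,"fingers": -1},
    {"travel": [0,0,-3.5],"turn": 0,"fingers": -1},
    {"travel": [0,0,-3.5],"turn": 0,"fingers": -1},
    {"travel": [1.95,-1.03,-3],"turn": 0,"fingers": -1},
    {"travel": [3.2,-1.7,-1.5],"turn": 0,"fingers": -1},
    {"travel": [3.4,-1.8,-1.5],"turn": 0,"fingers": -1},
    {"travel": [3.4,-1.8,-1.5],"turn": 0,"fingers": -1},
    {"travel": [3.4,-1.8,-1.4],"turn": 0,"fingers": -1},
    {"travel": [3.0,-1.6,0],"turn": 0,"fingers": -1},
    {"travel": [1.15,-0.6,0],"turn": 0,"fingers": -1}
  ]
}}

```text
t: 5.15
ee_pos: [0.6516, -0.1694, 0.2008]
ee_rot: [-3.134, 0.222, -0.008]
ft_force: [0.6, -0.0, -0.7]
grip_width: 0.0592
grasp_force: 15.0
```

```bash
python3 -c "
from h import *
plan([.6471,-.1714,.166],-8.6,5)
s,d=snap('scene',2)
cv2.imwrite('pics/s2.png',cv2.resize(s[120:240,270:430],None,fx=5,fy=5,interpolation=2)[:,:,::-1])"
```

```text
t 5.15 at [ 0.6516 -0.1694  0.2008] yaw -8.11 tilt 0.28 F [ 0.6 -0.  -0.7] w 0.0592 g 15.0
[-0.09, 0.05, 0.69] 0.0017
[-0.09, 0.05, 0.69] 0.0017
[-0.09, 0.05, 0.69] 0.0017
[-0.09, 0.05, 0.69] 0.0017
[-0.09, 0.05, 0.69] 0.0017
```

View pics/s2.png

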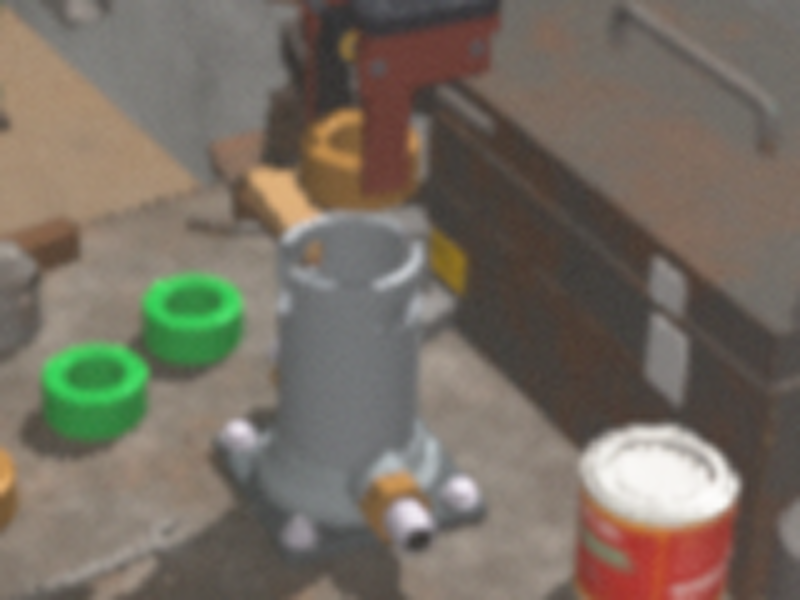

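The scene view shows ring 1 held level above the barrel mouth, slightly beyond it, since the arm was still settling.

Emit:
{"fn": "servo_tool", "kwargs": {
  "series": [
    {"travel": [0,0,0.5],"turn": 0,"fingers": -1},
    {"travel": [0,0,0.5],"turn": 0,"fingers": -1},
    {"travel": [0,0,0.5],"turn": 0,"fingers": -1},
    {"travel": [0,0,0.3],"turn": 0,"fingers": -1},
    {"travel": [0,0,0],"turn": 0,"fingers": -1},
    {"travel": [0,0,0],"turn": 0,"fingers": -1},
    {"travel": [0,0,0],"turn": 0,"fingers": -1},
    {"travel": [0,0,0],"turn": 0,"fingers": -1},
    {"travel": [0,0,0],"turn": 0,"fingers": -1},
    {"travel": [0,0,0],"turn": 0,"fingers": -1}
  ]
}}

```text
t: 6.03
ee_pos: [0.6469, -0.1712, 0.182]
ee_rot: [3.133, -0.226, 0.001]
ft_force: [-0.7, 0.3, -1.3]
grip_width: 0.0595
grasp_force: 15.0
```

```bash
python3 -c "
from h import *
plan([.6471,-.1714,.166],-8.6,5)
"
```

```text
t 6.03 at [ 0.6469 -0.1712  0.182 ] yaw -8.24 tilt 0.03 F [-0.7  0.3 -1.3] w 0.0595 g 15.0
[0.0, 0.0, 0.32] 0.0012
[0.0, 0.0, 0.32] 0.0012
[0.0, 0.0, 0.32] 0.0012
[0.0, 0.0, 0.32] 0.0012
[0.0, 0.0, 0.32] 0.0012
```

Right on axis. Lower to a TCP height of 0.157, so the ring is about 8 mm into the bore, and check the force.

Emit:
{"fn": "servo_tool", "kwargs": {
  "series": [
    {"travel": [0,0,0.4],"turn": 0,"fingers": -1},
    {"travel": [0,0,0.4],"turn": 0,"fingers": -1},
    {"travel": [0,0,0.4],"turn": 0,"fingers": -1},
    {"travel": [0,0,0.3],"turn": 0,"fingers": -1},
    {"travel": [0,0,0.3],"turn": 0,"fingers": -1},
    {"travel": [0,0,0.3],"turn": 0,"fingers": -1},
    {"travel": [0,0,0.2],"turn": 0,"fingers": -1},
    {"travel": [0,0,0.2],"turn": 0,"fingers": -1},
    {"travel": [0,0,0],"turn": 0,"fingers": -1},
    {"travel": [0,0,0],"turn": 0,"fingers": -1}
  ]
}}

```text
t: 6.87
ee_pos: [0.6468, -0.1711, 0.1566]
ee_rot: [-3.133, 0.226, 0.0]
ft_force: [-0.1, -0.6, -0.8]
grip_width: 0.0596
grasp_force: 15.0
```

Emit:
{"fn": "servo_tool", "kwargs": {
  "series": [
    {"travel": [0,0,0.2],"turn": 0,"fingers": -1},
    {"travel": [0,0,0],"turn": 0,"fingers": -1},
    {"travel": [0,0,0],"turn": 0,"fingers": 0.5},
    {"travel": [0,0,0],"turn": 0,"fingers": 1},
    {"travel": [0,0,0],"turn": 0,"fingers": 1},
    {"travel": [0,0,0],"turn": 0,"fingers": 1},
    {"travel": [0,0,0],"turn": 0,"fingers": 1},
    {"travel": [0,0,-1.5],"turn": 0,"fingers": 1},
    {"travel": [0,0,-2],"turn": 0,"fingers": 1},
    {"travel": [0,0,-1],"turn": 0,"fingers": 1}
  ]
}}

```text
t: 7.7
ee_pos: [0.6476, -0.1714, 0.2016]
ee_rot: [3.133, -0.226, 0.003]
ft_force: [0.4, -0.7, 1.0]
grip_width: 0.0876
grasp_force: 0.0
```

```bash
python3 -c "
from h import *
plan([.4547,-.0901,.13],81.4,13)
"
```

```text
t 7.7 at [ 0.6476 -0.1714  0.2016] yaw -8.24 tilt 0.12 F [ 0.4 -0.7  1. ] w 0.0876 g 0.0
[-1.56, -0.41, 0.55] -0.1203
[-1.5, -0.59, 0.55] -0.1203
[-1.42, -0.77, 0.55] -0.1203
[-1.32, -0.93, 0.55] -0.1203
[-1.19, -1.08, 0.55] -0.1203
[-1.06, -1.22, 0.55] -0.1203
[-0.9, -1.34, 0.55] -0.1203
[-0.73, -1.43, 0.55] -0.1203
[-0.56, -1.51, 0.55] -0.1203
[-0.37, -1.57, 0.55] -0.1203
[-0.18, -1.6, 0.55] -0.1203
[0.01, -1.61, 0.55] -0.1203
[0.21, -1.6, 0.55] -0.1203
```

Emit:
{"fn": "servo_tool", "kwargs": {
  "series": [
    {"travel": [-1.6,-0.4,0],"turn": 0,"fingers": 1},
    {"travel": [-2.7,-0.7,0],"turn": 0,"fingers": 1},
    {"travel": [-2.9,-0.75,0],"turn": 0,"fingers": 1},
    {"travel": [-2.9,-0.75,0],"turn": 0,"fingers": 1},
    {"travel": [-2.9,-0.75,0.5],"turn": 0,"fingers": 1},
    {"travel": [-2.9,-0.75,1.5],"turn": 0,"fingers": 1},
    {"travel": [-2.5,-0.7,2],"turn": 0,"fingers": 1},
    {"travel": [-1.4,-0.4,2],"turn": 0,"fingers": 1},
    {"travel": [-0.46,-0.08,2],"turn": 0,"fingers": 1},
    {"travel": [0,0,2],"turn": 0,"fingers": 1}
  ]
}}

```text
t: 8.53
ee_pos: [0.4521, -0.089, 0.0993]
ee_rot: [-3.133, 0.225, 0.0]
ft_force: [-0.3, -0.2, -0.1]
grip_width: 0.0882
grasp_force: 0.0
```

```bash
python3 -c "
from h import *
plan([.4545,-.0901,.015],-8.6,5)
p,d=snap('top',3);P=cloud('top',d)
q=P[146:156,317:329].reshape(-1,3);print('bore floor',np.nanmedian(q[:,2]),np.nanpercentile(q[:,2],[10,25,75,90]).round(3))
"
```

```text
t 8.53 at [ 0.4521 -0.089   0.0993] yaw -8.22 tilt 0.01 F [-0.3 -0.2 -0.1] w 0.0882 g 0.0
[0.05, 0.02, 1.69] 0.0013
[0.05, 0.02, 1.69] 0.0013
[0.05, 0.01, 1.69] 0.0013
[0.05, 0.01, 1.69] 0.0013
[0.05, 0.01, 1.69] 0.0013
bore floor 0.0762023331240036 [0.073 0.074 0.097 0.103]
```

Emit:
{"fn": "servo_tool", "kwargs": {
  "series": [
    {"travel": [0,0,1.5],"turn": 0,"fingers": 1},
    {"travel": [0,0,2.0],"turn": 0,"fingers": 1},
    {"travel": [0,0,2.0],"turn": 0,"fingers": 1},
    {"travel": [0,0,2.0],"turn": 0,"fingers": 1},
    {"travel": [0,0,1.0],"turn": 0,"fingers": 1},
    {"travel": [0,0,0],"turn": 0,"fingers": 1},
    {"travel": [0,0,0],"turn": 0,"fingers": 1},
    {"travel": [0,0,0],"turn": 0,"fingers": 1},
    {"travel": [0,0,0],"turn": 0,"fingers": 1},
    {"travel": [0,0,0],"turn": 0,"fingers": 1}
  ]
}}

```text
t: 9.42
ee_pos: [0.4547, -0.09, 0.0156]
ee_rot: [3.133, -0.226, 0.003]
ft_force: [0.0, 0.0, -0.1]
grip_width: 0.0877
grasp_force: 0.0
```

```bash
python3 -c "
from h import *
plan([.4545,-.0901,.015],-8.6,1)
"
```

```text
t 9.42 at [ 0.4547 -0.09    0.0156] yaw -8.24 tilt 0.11 F [ 0.   0.  -0.1] w 0.0877 g 0.0
[-0.01, 0.01, 0.06] 0.0064
```

Emit:
{"fn": "servo_tool", "kwargs": {
  "series": [
    {"travel": [0,0,0],"turn": 0,"fingers": -1},
    {"travel": [0,0,0],"turn": 0,"fingers": -1},
    {"travel": [0,0,0],"turn": 0,"fingers": -1},
    {"travel": [0,0,0],"turn": 0,"fingers": -1},
    {"travel": [0,0,0],"turn": 0,"fingers": -1},
    {"travel": [0,0,0],"turn": 0,"fingers": -1},
    {"travel": [0,0,0],"turn": 0,"fingers": -1},
    {"travel": [0,0,-2.5],"turn": 0,"fingers": -1},
    {"travel": [0,0,-3.5],"turn": 0,"fingers": -1},
    {"travel": [0,0,-3.5],"turn": 0,"fingers": -1}
  ]
}}

```text
t: 10.25
ee_pos: [0.4523, -0.0893, 0.1098]
ee_rot: [-3.132, 0.226, 0.006]
ft_force: [1.2, -0.5, -1.0]
grip_width: 0.0593
grasp_force: 15.0
```

Emit:
{"fn": "servo_tool", "kwargs": {
  "series": [
    {"travel": [1.7,0.4,-3],"turn": 0,"fingers": -1},
    {"travel": [3.1,0.8,-2],"turn": 0,"fingers": -1},
    {"travel": [3.3,0.9,-1.5],"turn": 0,"fingers": -1},
    {"travel": [3.3,0.9,-1.2],"turn": 0,"fingers": -1},
    {"travel": [3.3,0.9,0],"turn": 0,"fingers": -1},
    {"travel": [3.0,0.8,0],"turn": 0,"fingers": -1},
    {"travel": [1.9,0.5,0],"turn": 0,"fingers": -1},
    {"travel": [0.6,0.1,0],"turn": 0,"fingers": -1},
    {"travel": [0,0,0],"turn": 0,"fingers": -1},
    {"travel": [0,0,0],"turn": 0,"fingers": -1}
  ]
}}

```text
t: 11.08
ee_pos: [0.6447, -0.1705, 0.1857]
ee_rot: [-3.133, 0.225, 0.004]
ft_force: [-0.7, 0.3, -1.4]
grip_width: 0.0592
grasp_force: 15.0
```

```bash
python3 -c "
from h import *
plan([.6471,-.1714,.157],-8.6,10)
"
```

```text
t 11.08 at [ 0.6447 -0.1705  0.1857] yaw -8.23 tilt 0.17 F [-0.7  0.3 -1.4] w 0.0592 g 15.0
[0.03, 0.01, 0.29] 0.0006
[0.03, 0.01, 0.29] 0.0006
[0.03, 0.01, 0.29] 0.0006
[0.03, 0.01, 0.29] 0.0006
[0.03, 0.01, 0.29] 0.0006
[0.03, 0.01, 0.29] 0.0006
[0.03, 0.01, 0.29] 0.0006
[0.03, 0.01, 0.29] 0.0006
[0.03, 0.01, 0.29] 0.0006
[0.03, 0.01, 0.29] 0.0006
```

Emit:
{"fn": "servo_tool", "kwargs": {
  "series": [
    {"travel": [0,0,0],"turn": 0,"fingers": -1},
    {"travel": [0,0,0.5],"turn": 0,"fingers": -1},
    {"travel": [0,0,0.5],"turn": 0,"fingers": -1},
    {"travel": [0,0,0.3],"turn": 0,"fingers": -1},
    {"travel": [0,0,0],"turn": 0,"fingers": -1},
    {"travel": [0,0,0],"turn": 0,"fingers": -1},
    {"travel": [0,0,0],"turn": 0,"fingers": -1},
    {"travel": [0,0,0],"turn": 0,"fingers": -1},
    {"travel": [0,0,0],"turn": 0,"fingers": -1},
    {"travel": [0,0,0],"turn": 0,"fingers": -1}
  ]
}}

```text
t: 11.92
ee_pos: [0.6463, -0.1713, 0.1739]
ee_rot: [-3.133, 0.226, -0.001]
ft_force: [0.8, 0.4, -1.5]
grip_width: 0.0594
grasp_force: 15.0
```

```bash
python3 -c "
from h import *
plan([.6469,-.1712,.155],-8.6,5)
"
```

```text
t 11.92 at [ 0.6463 -0.1713  0.1739] yaw -8.24 tilt 0.02 F [ 0.8  0.4 -1.5] w 0.0594 g 15.0
[0.01, -0.0, 0.38] 0.0012
[0.01, -0.0, 0.38] 0.0012
[0.01, -0.0, 0.38] 0.0012
[0.01, -0.0, 0.38] 0.0012
[0.01, -0.0, 0.38] 0.0012
```

Emit:
{"fn": "servo_tool", "kwargs": {
  "series": [
    {"travel": [0.05,0,0.4],"turn": 0,"fingers": -1},
    {"travel": [0,0,0.4],"turn": 0,"fingers": -1},
    {"travel": [0,0,0.3],"turn": 0,"fingers": -1},
    {"travel": [0,0,0.3],"turn": 0,"fingers": -1},
    {"travel": [0,0,0.2],"turn": 0,"fingers": -1},
    {"travel": [0,0,0.2],"turn": 0,"fingers": -1},
    {"travel": [0,0,0.1],"turn": 0,"fingers": -1},
    {"travel": [0,0,0],"turn": 0,"fingers": -1},
    {"travel": [0,0,0],"turn": 0,"fingers": -1},
    {"travel": [0,0,0],"turn": 0,"fingers": -1}
  ]
}}

```text
t: 12.75
ee_pos: [0.6468, -0.1713, 0.1548]
ee_rot: [-3.133, 0.226, -0.0]
ft_force: [-0.5, -0.6, -1.6]
grip_width: 0.0593
grasp_force: 15.0
```

Free entry again; release and retreat.

Emit:
{"fn": "servo_tool", "kwargs": {
  "series": [
    {"travel": [0,0,0],"turn": 0,"fingers": 0.5},
    {"travel": [0,0,0],"turn": 0,"fingers": 1},
    {"travel": [0,0,0],"turn": 0,"fingers": 1},
    {"travel": [0,0,0],"turn": 0,"fingers": 1},
    {"travel": [0,0,0],"turn": 0,"fingers": 1},
    {"travel": [0,0,-1],"turn": 0,"fingers": 1},
    {"travel": [0,0,-2],"turn": 0,"fingers": 1},
    {"travel": [0,0,-2],"turn": 0,"fingers": 1},
    {"travel": [0,0,-0.5],"turn": 0,"fingers": 1},
    {"travel": [0,0,0],"turn": 0,"fingers": 1}
  ]
}}

```text
t: 13.58
ee_pos: [0.6481, -0.1718, 0.2123]
ee_rot: [3.132, -0.226, 0.007]
ft_force: [0.5, 0.3, -0.6]
grip_width: 0.0875
grasp_force: 0.0
```

```bash
python3 -c "
from h import *
plan([.4605,.0435,.14],-30.5,10)
"
```

```text
t 13.58 at [ 0.6481 -0.1718  0.2123] yaw -8.24 tilt 0.27 F [ 0.5  0.3 -0.6] w 0.0875 g 0.0
[-2.17, -1.86, 0.71] 0.0389
[-2.24, -1.78, 0.71] 0.0389
[-2.31, -1.69, 0.71] 0.0389
[-2.37, -1.6, 0.71] 0.0389
[-2.43, -1.5, 0.71] 0.0389
[-2.49, -1.41, 0.71] 0.0389
[-2.54, -1.31, 0.71] 0.0389
[-2.59, -1.21, 0.71] 0.0389
[-2.63, -1.11, 0.71] 0.0389
[-2.68, -1.01, 0.71] 0.0389
```

Emit:
{"fn": "servo_tool", "kwargs": {
  "series": [
    {"travel": [-1.6,-1.4,0],"turn": 0.039,"fingers": 1},
    {"travel": [-2.3,-1.8,0],"turn": 0.039,"fingers": 1},
    {"travel": [-2.4,-1.8,0],"turn": 0.039,"fingers": 1},
    {"travel": [-2.6,-1.75,0],"turn": 0.039,"fingers": 1},
    {"travel": [-2.75,-1.7,0.5],"turn": 0.039,"fingers": 1},
    {"travel": [-2.8,-1.6,1.5],"turn": 0.039,"fingers": 1},
    {"travel": [-2.85,-1.5,1.5],"turn": 0.039,"fingers": 1},
    {"travel": [-2.9,-1.35,1.5],"turn": 0.039,"fingers": 1},
    {"travel": [-2.4,-1.0,1.5],"turn": 0.039,"fingers": 1},
    {"travel": [-1.6,-0.6,0.7],"turn": 0.039,"fingers": 1}
  ]
}}

```text
t: 14.42
ee_pos: [0.4561, 0.0447, 0.1353]
ee_rot: [3.029, -0.83, -0.009]
ft_force: [-0.4, 1.3, 0.1]
grip_width: 0.088
grasp_force: 0.0
```

```bash
python3 -c "
from h import *
p,d=snap('top',4);P=cloud('top',d)
k=P[135:166,306:338].reshape(-1,3);print(np.histogram(k[:,2],bins=np.arange(.06,.17,.01)))
c=k[(np.hypot(k[:,0]-.647,k[:,1]+.1714)<.027)];print('inside',np.nanpercentile(c[:,2],[5,25,50,75,95]).round(3))
print([P[int(v),int(u),2].round(3) for u,v in [proj('top',[.647+.0235*np.cos(a),-.1714+.0235*np.sin(a),.132])[0].round() for a in np.arange(0,6.28,.785)]])
plan([.4605,.0435,.054],-30.5,5)
"
```

```text
(array([  1,  99,  15,  19,  23,  48, 146, 217, 161,  48,   0]), array([0.06, 0.07, 0.08, 0.09, 0.1 , 0.11, 0.12, 0.13, 0.14, 0.15, 0.16,
       0.17]))
inside [0.073 0.079 0.129 0.131 0.133]
[np.float64(0.132), np.float64(0.131), np.float64(0.129), np.float64(0.129), np.float64(0.132), np.float64(0.133), np.float64(0.131), np.float64(0.134)]
t 14.47 at [0.4534 0.0461 0.1344] yaw -30.77 tilt 0.54 F [-3.   0.9 -0.5] w 0.0879 g 0.0
[0.16, -0.03, 1.61] -0.001
[0.16, -0.03, 1.61] -0.001
[0.16, -0.03, 1.61] -0.001
[0.16, -0.03, 1.61] -0.001
[0.16, -0.03, 1.61] -0.001
```

Both rings lie flat (top at about 0.131 all round). Settle over the cap.

Emit:
{"fn": "servo_tool", "kwargs": {
  "series": [
    {"travel": [0,0,1],"turn": 0,"fingers": 1},
    {"travel": [0,0,1],"turn": 0,"fingers": 1},
    {"travel": [0,0,1],"turn": 0,"fingers": 1},
    {"travel": [0,0,0.5],"turn": 0,"fingers": 1},
    {"travel": [0,0,0],"turn": 0,"fingers": 1},
    {"travel": [0,0,0],"turn": 0,"fingers": 1},
    {"travel": [0,0,0],"turn": 0,"fingers": 1},
    {"travel": [0,0,0],"turn": 0,"fingers": 1},
    {"travel": [0,0,0],"turn": 0,"fingers": 1},
    {"travel": [0,0,0],"turn": 0,"fingers": 1}
  ]
}}

```text
t: 15.3
ee_pos: [0.461, 0.0429, 0.1031]
ee_rot: [-3.03, 0.828, -0.001]
ft_force: [-0.7, 0.1, 0.2]
grip_width: 0.0876
grasp_force: 0.0
```

```bash
python3 -c "
from h import *
plan([.4608,.043,.054],-30.5,4)
"
```

```text
t 15.3 at [0.461  0.0429 0.1031] yaw -30.58 tilt 0.04 F [-0.7  0.1  0.2] w 0.0876 g 0.0
[-0.01, 0.0, 1.23] -0.0004
[-0.01, 0.0, 1.23] -0.0004
[-0.01, -0.0, 1.23] -0.0004
[-0.01, -0.0, 1.23] -0.0004
```

Emit:
{"fn": "servo_tool", "kwargs": {
  "series": [
    {"travel": [0,0,1.2],"turn": 0,"fingers": 1},
    {"travel": [0,0,1.5],"turn": 0,"fingers": 1},
    {"travel": [0,0,1.5],"turn": 0,"fingers": 1},
    {"travel": [0,0,0.7],"turn": 0,"fingers": 1},
    {"travel": [0,0,0],"turn": 0,"fingers": 0},
    {"travel": [0,0,0],"turn": 0,"fingers": -1},
    {"travel": [0,0,0],"turn": 0,"fingers": -1},
    {"travel": [0,0,0],"turn": 0,"fingers": -1},
    {"travel": [0,0,0],"turn": 0,"fingers": -1},
    {"travel": [0,0,0],"turn": 0,"fingers": -1}
  ],
  "squeeze": 45
}}

```text
t: 16.13
ee_pos: [0.4611, 0.0429, 0.0542]
ee_rot: [-3.03, 0.828, -0.002]
ft_force: [0.6, -0.3, -0.6]
grip_width: 0.0514
grasp_force: 0.0
```

Emit:
{"fn": "servo_tool", "kwargs": {
  "series": [
    {"travel": [0,0,0],"turn": 0,"fingers": -1},
    {"travel": [0,0,0],"turn": 0,"fingers": -1},
    {"travel": [0,0,0],"turn": 0,"fingers": -1},
    {"travel": [0,0,0],"turn": 0,"fingers": -1},
    {"travel": [0,0,0],"turn": 0,"fingers": -1},
    {"travel": [0,0,0],"turn": 0,"fingers": -1},
    {"travel": [0,0,0],"turn": 0,"fingers": -1},
    {"travel": [0,0,0],"turn": 0,"fingers": -1},
    {"travel": [0,0,-1],"turn": 0,"fingers": -1},
    {"travel": [0,0,-1],"turn": 0,"fingers": -1}
  ]
}}

```text
t: 16.97
ee_pos: [0.4596, 0.043, 0.0732]
ee_rot: [3.03, -0.829, -0.004]
ft_force: [0.5, 0.2, -2.1]
grip_width: 0.0297
grasp_force: 45.0
```

```bash
python3 -c "
from h import *
plan([.6469,-.1713,.235],-8.6,10)
"
```

```text
t 16.97 at [0.4596 0.043  0.0732] yaw -30.59 tilt 0.14 F [ 0.5  0.2 -2.1] w 0.0297 g 45.0
[2.7, 0.89, -1.62] -0.0384
[2.66, 1.0, -1.62] -0.0384
[2.62, 1.1, -1.62] -0.0384
[2.58, 1.2, -1.62] -0.0384
[2.53, 1.3, -1.62] -0.0384
[2.48, 1.39, -1.62] -0.0384
[2.42, 1.49, -1.62] -0.0384
[2.37, 1.58, -1.62] -0.0384
[2.3, 1.67, -1.62] -0.0384
[2.24, 1.75, -1.62] -0.0384
```

Emit:
{"fn": "servo_tool", "kwargs": {
  "series": [
    {"travel": [0,0,-3],"turn": 0,"fingers": -1},
    {"travel": [0,0,-3.5],"turn": 0,"fingers": -1},
    {"travel": [0,0,-3.5],"turn": 0,"fingers": -1},
    {"travel": [2.7,0.9,-2],"turn": -0.0384,"fingers": -1},
    {"travel": [2.65,1.0,-1.5],"turn": -0.0384,"fingers": -1},
    {"travel": [2.6,1.1,-1.5],"turn": -0.0384,"fingers": -1},
    {"travel": [2.6,1.2,-0.5],"turn": -0.0384,"fingers": -1},
    {"travel": [2.55,1.3,0],"turn": -0.0384,"fingers": -1},
    {"travel": [2.5,1.4,0],"turn": -0.0384,"fingers": -1},
    {"travel": [2.4,1.5,0],"turn": -0.0384,"fingers": -1}
  ]
}}

```text
t: 17.8
ee_pos: [0.5916, -0.1084, 0.228]
ee_rot: [-3.114, 0.412, 0.002]
ft_force: [-0.0, 0.7, -2.6]
grip_width: 0.0298
grasp_force: 45.0
```

Emit:
{"fn": "servo_tool", "kwargs": {
  "series": [
    {"travel": [2.35,1.6,0],"turn": -0.0384,"fingers": -1},
    {"travel": [2.3,1.65,0],"turn": -0.0384,"fingers": -1},
    {"travel": [1.6,1.2,0],"turn": -0.0384,"fingers": -1},
    {"travel": [0.5,0.4,0],"turn": 0,"fingers": -1},
    {"travel": [0,0,0],"turn": 0,"fingers": -1},
    {"travel": [0,0,0],"turn": 0,"fingers": -1},
    {"travel": [0,0,0],"turn": 0,"fingers": -1},
    {"travel": [0,0,0],"turn": 0,"fingers": -1},
    {"travel": [0,0,0],"turn": 0,"fingers": -1},
    {"travel": [0,0,0],"turn": 0,"fingers": -1}
  ]
}}

```text
t: 18.63
ee_pos: [0.6461, -0.169, 0.229]
ee_rot: [-3.133, 0.234, -0.0]
ft_force: [-0.4, -0.3, -1.7]
grip_width: 0.0298
grasp_force: 45.0
```

```bash
python3 -c "
from h import *
plan([.6469,-.1713,.215],-8.6,1)
s,d=snap('scene',5)
a=cv2.resize(s[110:230,270:430],None,fx=5,fy=5,interpolation=2)
cv2.imwrite('pics/s5.png',a[:,:,::-1])"
```

```text
t 18.63 at [ 0.6461 -0.169   0.229 ] yaw -8.55 tilt 0.01 F [-0.4 -0.3 -1.7] w 0.0298 g 45.0
[0.12, 0.22, 1.4] 0.0009
```

View pics/s5.png

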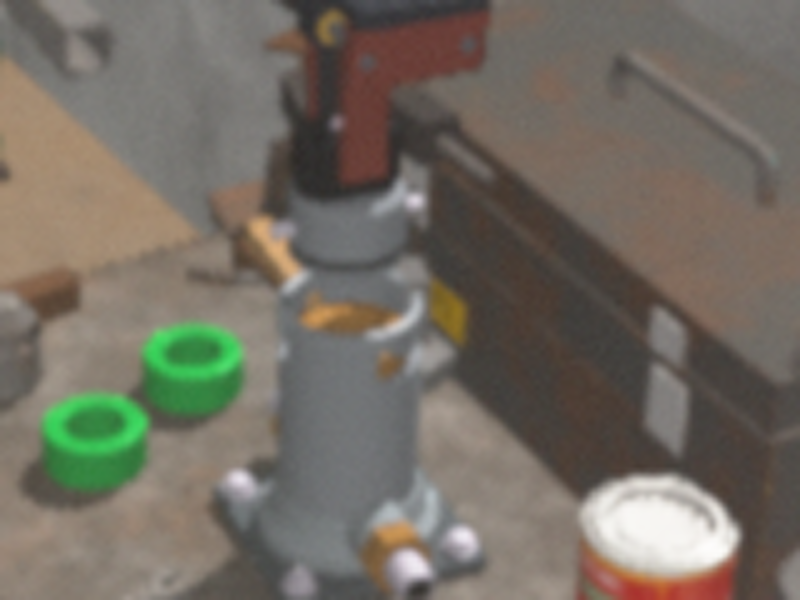

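The scene view shows the cap level over the mouth, with pins at (353,150) and (327,156) in full-image pixels and the bronze rings inside. I'll compare the pin pixels with what's expected and correct the lateral position.

Emit:
{"fn": "servo_tool", "kwargs": {
  "series": [
    {"travel": [0.06,0.11,0.4],"turn": 0,"fingers": -1},
    {"travel": [0.06,0.11,0.4],"turn": 0,"fingers": -1},
    {"travel": [0,0,0.4],"turn": 0,"fingers": -1},
    {"travel": [0,0,0.4],"turn": 0,"fingers": -1},
    {"travel": [0,0,0.3],"turn": 0,"fingers": -1},
    {"travel": [0,0,0],"turn": 0,"fingers": -1},
    {"travel": [0,0,0],"turn": 0,"fingers": -1},
    {"travel": [0,0,0],"turn": 0,"fingers": -1},
    {"travel": [0,0,0],"turn": 0,"fingers": -1},
    {"travel": [0,0,0],"turn": 0,"fingers": -1}
  ]
}}

```text
t: 19.52
ee_pos: [0.6474, -0.1721, 0.21]
ee_rot: [3.133, -0.235, 0.001]
ft_force: [-0.0, -0.1, -2.3]
grip_width: 0.0293
grasp_force: 45.0
```

```bash
python3 -c "
from h import *
plan([.6469,-.1713,.19],-8.6,1)
p,d=load('scene',5);b=(p.min(2)>170).astype(np.uint8);nl,l,st,ce=cv2.connectedComponentsWithStats(b)
for i in range(1,nl):
    if 318<ce[i][0]<360 and 140<ce[i][1]<165: print(ce[i].round(2),st[i,4])
u=np.array([np.cos(-.149),np.sin(-.149),0])
print(proj('scene',[np.array([.6461,-.169,.1968])+s*r*u for s in(1,-1) for r in (.031,.0355,.041)]).round(1).tolist())
"
```

```text
t 19.52 at [ 0.6474 -0.1721  0.21  ] yaw -8.58 tilt 0.03 F [-0.  -0.1 -2.3] w 0.0293 g 45.0
[-0.07, -0.08, 2.0] 0.0003
[352.  149.5] 6
[[349.7, 150.0], [351.3, 149.7], [353.3, 149.3], [326.8, 154.7], [325.1, 155.0], [323.0, 155.4]]
```

Emit:
{"fn": "servo_tool", "kwargs": {
  "series": [
    {"travel": [-0.15,-0.08,0.2],"turn": 0,"fingers": -1},
    {"travel": [0,0,0.2],"turn": 0,"fingers": -1},
    {"travel": [0,0,0.2],"turn": 0,"fingers": -1},
    {"travel": [0,0,0.2],"turn": 0,"fingers": -1},
    {"travel": [0,0,0.2],"turn": 0,"fingers": -1},
    {"travel": [0,0,0.2],"turn": 0,"fingers": -1},
    {"travel": [0,0,0.2],"turn": 0,"fingers": -1},
    {"travel": [0,0,0.2],"turn": 0,"fingers": -1},
    {"travel": [0,0,0],"turn": 0,"fingers": -1},
    {"travel": [0,0,0],"turn": 0,"fingers": -1}
  ]
}}

```text
t: 20.35
ee_pos: [0.6458, -0.171, 0.1934]
ee_rot: [-3.133, 0.235, 0.001]
ft_force: [-0.2, -0.4, -1.9]
grip_width: 0.0294
grasp_force: 45.0
```

```bash
python3 -c "
from h import *
plan([.6469,-.1713,.184],-8.6,1)
"
```

```text
t 20.35 at [ 0.6458 -0.171   0.1934] yaw -8.58 tilt 0.03 F [-0.2 -0.4 -1.9] w 0.0294 g 45.0
[0.12, 0.01, 0.94] 0.0003
```

Emit:
{"fn": "servo_tool", "kwargs": {
  "series": [
    {"travel": [0,0,0.2],"turn": 0,"fingers": -1},
    {"travel": [0,0,0.2],"turn": 0,"fingers": -1},
    {"travel": [0,0,0.2],"turn": 0,"fingers": -1},
    {"travel": [0,0,0.2],"turn": 0,"fingers": -1},
    {"travel": [0,0,0.2],"turn": 0,"fingers": -1},
    {"travel": [0,0,0.2],"turn": 0,"fingers": -1},
    {"travel": [0,0,0.2],"turn": 0,"fingers": -1},
    {"travel": [0,0,0],"turn": 0,"fingers": -1},
    {"travel": [0,0,0],"turn": 0,"fingers": -1},
    {"travel": [0,0,0],"turn": 0,"fingers": -1}
  ]
}}

```text
t: 21.18
ee_pos: [0.6462, -0.1712, 0.18]
ee_rot: [3.133, -0.235, 0.001]
ft_force: [-0.1, -0.2, 3.1]
grip_width: 0.0299
grasp_force: 45.0
```

```bash
python3 -c "
from h import *
plan([.6469,-.1713,.158],-8.6,1);print(pose()[0]['wrist_torque'])
"
```

```text
t 21.18 at [ 0.6462 -0.1712  0.18  ] yaw -8.58 tilt 0.04 F [-0.1 -0.2  3.1] w 0.0299 g 45.0
[0.07, 0.0, 2.2] 0.0003
[ 0.03568852  0.07265105 -0.00657934]
```

Pins are in the slots, with only spring force. Push down to below the lip.

Emit:
{"fn": "servo_tool", "kwargs": {
  "series": [
    {"travel": [0,0,0.3],"turn": 0,"fingers": -1},
    {"travel": [0,0,0.3],"turn": 0,"fingers": -1},
    {"travel": [0,0,0.3],"turn": 0,"fingers": -1},
    {"travel": [0,0,0.3],"turn": 0,"fingers": -1},
    {"travel": [0,0,0.3],"turn": 0,"fingers": -1},
    {"travel": [0,0,0.3],"turn": 0,"fingers": -1},
    {"travel": [0,0,0.3],"turn": 0,"fingers": -1},
    {"travel": [0,0,0.1],"turn": 0,"fingers": -1},
    {"travel": [0,0,0],"turn": 0,"fingers": -1},
    {"travel": [0,0,0],"turn": 0,"fingers": -1}
  ]
}}

```text
t: 22.02
ee_pos: [0.6465, -0.1713, 0.1585]
ee_rot: [3.132, -0.235, 0.002]
ft_force: [-0.1, 0.6, 9.3]
grip_width: 0.0296
grasp_force: 45.0
```

```bash
python3 -c "
from h import *
plan([.6469,-.1713,.1575],-88.6,1);print(pose()[0]['wrist_torque'],pose()[0]['joint_pos'])
"
```

```text
t 22.02 at [ 0.6465 -0.1713  0.1585] yaw -8.58 tilt 0.09 F [-0.1  0.6  9.3] w 0.0296 g 45.0
[0.04, -0.01, 0.1] 1.3966
[0.0817287  0.3111318  0.02193473] [-3.62249897e-01  5.12148834e-01  1.42287296e+00  7.65321163e-05
  1.20494366e+00  1.35828847e+00]
```

Emit:
{"fn": "servo_tool", "kwargs": {
  "series": [
    {"travel": [0,0,0.1],"turn": 0,"fingers": -1},
    {"travel": [0,0,0],"turn": 0.075,"fingers": -1},
    {"travel": [0,0,0],"turn": 0.075,"fingers": -1},
    {"travel": [0,0,0],"turn": 0.075,"fingers": -1},
    {"travel": [0,0,0],"turn": 0.075,"fingers": -1},
    {"travel": [0,0,0],"turn": 0.075,"fingers": -1},
    {"travel": [0,0,0],"turn": 0.075,"fingers": -1},
    {"travel": [0,0,0],"turn": 0.075,"fingers": -1},
    {"travel": [0,0,0],"turn": 0.075,"fingers": -1},
    {"travel": [0,0,0],"turn": 0.075,"fingers": -1}
  ]
}}

```text
t: 22.85
ee_pos: [0.6472, -0.1716, 0.158]
ee_rot: [-2.876, 1.264, -0.005]
ft_force: [0.1, -0.0, 8.9]
grip_width: 0.0296
grasp_force: 45.0
```

```bash
python3 -c "
from h import *
plan([.6466,-.1713,.1575],-88.6,1);print(pose()[0]['wrist_torque'])
"
```

```text
t 22.85 at [ 0.6472 -0.1716  0.158 ] yaw -47.47 tilt 0.19 F [ 0.1 -0.   8.9] w 0.0296 g 45.0
[-0.06, 0.03, 0.05] 0.7179
[ 0.04133909  0.08224456 -0.00366953]
```

Emit:
{"fn": "servo_tool", "kwargs": {
  "series": [
    {"travel": [0,0,0],"turn": 0.08,"fingers": -1},
    {"travel": [0,0,0],"turn": 0.08,"fingers": -1},
    {"travel": [0,0,0],"turn": 0.08,"fingers": -1},
    {"travel": [0,0,0],"turn": 0.08,"fingers": -1},
    {"travel": [0,0,0],"turn": 0.08,"fingers": -1},
    {"travel": [0,0,0],"turn": 0.08,"fingers": -1},
    {"travel": [0,0,0],"turn": 0.08,"fingers": -1},
    {"travel": [0,0,0],"turn": 0.08,"fingers": -1},
    {"travel": [0,0,0],"turn": 0.04,"fingers": -1},
    {"travel": [0,0,0],"turn": 0.0,"fingers": -1}
  ]
}}

```text
t: 23.68
ee_pos: [0.6472, -0.1716, 0.158]
ee_rot: [-2.29, 2.149, -0.005]
ft_force: [0.6, 0.4, 9.8]
grip_width: 0.0299
grasp_force: 45.0
```

```bash
python3 -c "
from h import *
plan([.6466,-.1713,.1662],-88.6,1);print(pose()[0]['wrist_torque'])
"
```

```text
t 23.68 at [ 0.6472 -0.1716  0.158 ] yaw -86.35 tilt 0.18 F [0.6 0.4 9.8] w 0.0299 g 45.0
[-0.03, 0.05, -0.82] 0.0392
[0.08659877 0.07326721 0.00503735]
```

Emit:
{"fn": "servo_tool", "kwargs": {
  "series": [
    {"travel": [0,0,0],"turn": 0.02,"fingers": -1},
    {"travel": [0,0,0],"turn": 0.02,"fingers": -1},
    {"travel": [0,0,0],"turn": 0,"fingers": -1},
    {"travel": [0,0,-0.2],"turn": 0,"fingers": -1},
    {"travel": [0,0,-0.2],"turn": 0,"fingers": -1},
    {"travel": [0,0,-0.2],"turn": 0,"fingers": -1},
    {"travel": [0,0,-0.15],"turn": 0,"fingers": -1},
    {"travel": [0,0,0],"turn": 0,"fingers": -1},
    {"travel": [0,0,0],"turn": 0,"fingers": -1},
    {"travel": [0,0,0],"turn": 0,"fingers": -1}
  ]
}}

```text
t: 24.52
ee_pos: [0.6471, -0.1715, 0.1652]
ee_rot: [-2.249, 2.192, -0.004]
ft_force: [0.1, -0.8, 7.7]
grip_width: 0.0296
grasp_force: 45.0
```

```bash
python3 -c "
from h import *
plan([.6466,-.1713,.1662],-88.6,1);print(pose()[0]['wrist_torque'])
"
```

```text
t 24.52 at [ 0.6471 -0.1715  0.1652] yaw -88.51 tilt 0.17 F [ 0.1 -0.8  7.7] w 0.0296 g 45.0
[-0.02, 0.05, -0.1] 0.0015
[ 0.04756767 -0.11691981 -0.01425464]
```

Underside is about 111 mm with only spring force, so the pins are up in the notches. Release and retreat.

Emit:
{"fn": "servo_tool", "kwargs": {
  "series": [
    {"travel": [0,0,-0.05],"turn": 0,"fingers": -1},
    {"travel": [0,0,0],"turn": 0,"fingers": -1},
    {"travel": [0,0,0],"turn": 0,"fingers": -0.2},
    {"travel": [0,0,0],"turn": 0,"fingers": 0},
    {"travel": [0,0,0],"turn": 0,"fingers": 0.2},
    {"travel": [0,0,0],"turn": 0,"fingers": 0.2},
    {"travel": [0,0,0],"turn": 0,"fingers": 0.2},
    {"travel": [0,0,-1],"turn": 0,"fingers": 0.2},
    {"travel": [0,0,-2],"turn": 0,"fingers": 0.2},
    {"travel": [0,0,-3],"turn": 0,"fingers": 0.2}
  ]
}}

```text
t: 25.35
ee_pos: [0.644, -0.1704, 0.223]
ee_rot: [2.249, -2.191, -0.008]
ft_force: [-0.9, 0.9, 0.5]
grip_width: 0.0525
grasp_force: 0.0
```

```bash
python3 -c "
from h import *
plan([.5,-.3,.3],None,1)
"
```

```text
t 25.35 at [ 0.644  -0.1704  0.223 ] yaw -88.51 tilt 0.33 F [-0.9  0.9  0.5] w 0.0525 g 0.0
[12.57, 14.77, -7.65] 0.0
```

Emit:
{"fn": "servo_tool", "kwargs": {
  "series": [
    {"travel": [0,0,-3],"turn": 0,"fingers": 0.2},
    {"travel": [0,0,-3],"turn": 0,"fingers": 0.2},
    {"travel": [1,2,-1],"turn": 0,"fingers": 0.2},
    {"travel": [2,3,0],"turn": 0,"fingers": 0.2},
    {"travel": [2,3,0],"turn": 0,"fingers": 0.2},
    {"travel": [2,3,0],"turn": 0,"fingers": 0.2},
    {"travel": [2,3,0],"turn": 0,"fingers": 0.2},
    {"travel": [1,1,0],"turn": 0,"fingers": 0.2},
    {"travel": [0,0,0],"turn": 0,"fingers": 0.2},
    {"travel": [0,0,0],"turn": 0,"fingers": 0.2}
  ]
}}

```text
t: 26.18
ee_pos: [0.4989, -0.2753, 0.2954]
ee_rot: [-2.247, 2.194, -0.002]
ft_force: [0.2, -0.3, 0.0]
grip_width: 0.0524
grasp_force: 0.0
```

```bash
python3 -c "
from h import *
p,d=snap('top',6);s,e=snap('scene',6)
a=cv2.resize(p[120:190,275:375],None,fx=4,fy=4,interpolation=2);b=cv2.resize(s[130:230,280:380],None,fx=4,fy=4,interpolation=2)[:280]
cv2.imwrite('pics/f6.png',np.hstack([a,b])[:,:,::-1])
P=cloud('top',d);k=(P[:,:,2]>.165)&(P[:,:,2]<.21)&(np.hypot(P[:,:,0]-.647,P[:,:,1]+.171)<.045)
x=P[k];print(k.sum(),np.median(x,0),x.max(0))
r=cv2.minAreaRect(x[x[:,2]>.18][:,:2].astype(np.float32)*1000);print(r)
"
```

```text
289 [ 0.64555104 -0.17381324  0.18471391] [ 0.66164598 -0.14606945  0.18978709]
((646.9338989257812, -172.7849578857422), (53.52275848388672, 29.028186798095703), 89.10685729980469)
```

View pics/f6.png

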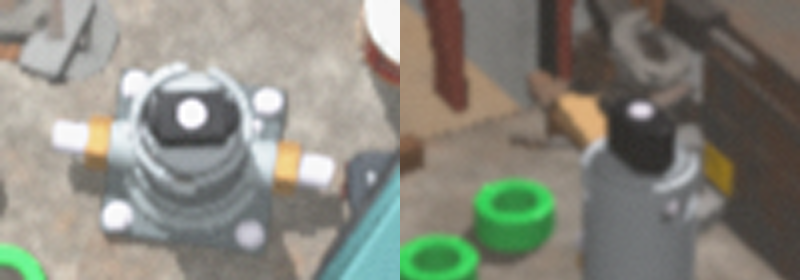

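The picture shows the cap seated on the axis, grip top at about 0.185 m (underside about 111 mm), and the grip lying along the lock line within about 2°. The pin is visible in its notch, at right in the scene view.

```bash
python3 -c "
from cell import bot
print(bot.close_job())"
```

```text
the job is handed in; nothing more can be done
None
```

The job is handed in: both bronze rings lie flat in the barrel, the cap is locked in its end notches and released with no contact, the bystanders were not touched, and it took about 26 s; the judge gave no verdict, so this rests on my last measurements.

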